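# Zero and lock the wire-length counter

### The job

The wire-length counter on the soldering bench still shows the last length. Turn its black reset knob back anticlockwise (seen from above) until the orange pointer is fully home against the red zero stop, and only then push the yellow lock slide fully in so that it traps the pointer there. Leave the other things on the bench where they are, and let go when done.

Things in the scene. Friction and masses are not known exactly. Their poses are not given: they have to be found in the camera images.
- counter: Blue wire-length counter bolted to the bench: a box with a flat top 70 mm above the bench, spanning x -95..95, y -100..160 mm in its own frame. Origin on the bench below the knob's axis; z up, own y points to the lock-slide end, own x to the far face, where rollers stick out 25 mm, lower than the top. A flat white dial lies under the knob.
- zero_stop (a point): Centre of the top of the red zero stop, a fixed block 14 x 20 x 22 mm high on the counter's top, at own x -15, y 73 mm. The pointer ends up flat against its +x side.
- reset_knob (a joint): Knob angle in rad: 0 = pointer on the zero stop, along the counter's own +y; grows clockwise seen from above, up to 4.6. Stays where left; turning takes about 0.1 N m. Black disc, 110 mm diameter, top 88 mm above the bench, with an orange pointer 14 mm wide reaching 80 mm from the axis and an upright finger peg in line with the pointer.
- peg_top (a point): Centre of the top of the knob's aluminium finger peg: upright, fixed to the disc, 20 mm diameter, 43 mm from the knob's axis, from 88 to 128 mm above the bench; this point is its top. It goes round with the knob; pushing it along its circle takes 2 to 3 N.
- lock_slide (a joint): Travel in m: 0 = fully back (unlocked), 0.034 = fully in at its end (locked), moving along the counter's own -y; takes about 3 N, stays where left. Yellow tongue 16 x 66 x 12 mm between two steel rails 12 mm high, at own x 17 mm; its tip is at own y 92 mm fully back, 58 mm fully in, just behind the zeroed pointer. Keep it back until the pointer is home.
- post_top (a point): Centre of the top of the lock slide's upright yellow post: 20 mm diameter, from 84 to 120 mm above the bench, 40 mm behind the tongue's tip, so at own x 17, y 132 mm when fully back and y 98 mm when fully in. It moves with the slide.
- tip_cleaner: Loose bystander: round steel tin of brass wool, 80 mm diameter, 50 mm high, origin at the centre of its underside. Stands at one end of the counter.
- solder_reel: Loose bystander: solder reel with orange flanges, 72 mm diameter, 50 mm high, standing on its flange, origin at the centre of its underside. Stands at the other end of the counter.
- pliers: Loose bystander: pliers with blue handles, 180 x 60 x 16 mm, lying flat; origin on the bench under the pivot, x towards the jaws.

How it is judged:
By the outcome, as a careful person would: the job done as asked, in the order asked, and still so for the second after the job is handed in, with the robot touching nothing.
It also fails if it takes over 42 s, if anything falls off the work surface, if the arm or the gripper's body presses on something with over 40 N, if the wrist force passes 120 N, or if a joint passes its speed limit or range.

### The arm

A 6-joint arm with a two-finger parallel gripper is mounted at the origin on the work surface. World frame = base frame: x ahead of the robot, y to its left, z up, the work surface at z = 0. Lengths are in m, angles in rad, forces in N, time in s.
With the tool pointing down it reaches from about 0.275 to 0.85 m from the base axis. Payload 5.2 kg.
Tool frame: the origin (TCP) lies at the very end of the fingers, on their centre line; the grasp point (between the pads) lies ctrl.hold_point_z behind it (ctrl.hold_point_z is the distance from the TCP to the grasp point, in m); z points along the fingers, y is the line along which they close (so a half turn about z gives the same grasp; the last joint's range is limited). The gripper opens to 85 mm and grips with 20 to 120 N. Pads are 22 mm wide; open, the fingers measure 114 mm over their backs; the gripper's body (76 mm by 85 mm) begins 54 mm behind the grasp point. The pads swing forward as they close: fully open they stand 13 mm farther back than shut.
Start: joints at [-1.353, 0.259, 1.535, -0, 1.348, -0.203], TCP at [0.225, -0.502, 0.231] pointing down, gripper open.
Joint ranges: [-3.14, 3.14], [-0.91, 2.08], [0.19, 2.58], [-1.22, 4.36], [0.22, 2.71], [-3.12, 3.12]. Speed limits (rad/s): [2.57, 2.57, 3.14, 3.14, 3.14, 3.14].

### API

Orientations are given as a rotation vector (axis times angle).
In Python, from workcell import ctrl gives the robot as it stands.
- The arm moves only by the tool move_arm, never from a script. Its argument "rows" is text: rows parted by semicolons, each of 4 numbers parted by spaces: the shift along the tool's x, y, z in m, then the turn about the tool's z in degrees. In form: tx ty tz spin; .... A call has 1 to 12 rows; each row is the pose to reach, as a shift and turn from the pose commanded when the call began, along the tool's axes at that moment; what a row does not reach only later rows make up. A row lasts 1/8 s, in which the tool goes at most 62.5 mm and 10.7 degrees, less where a joint would pass 70% of its speed; a pose out of reach is approached as far as the arm can. A call with a gripper value outside its range is refused whole. "hand" is the gripper's target within -1 to 1 (fully open at 1, half-way at 0, shut at -1), set as the call begins (left out, the last holds). The fingers move at their own pace and stop on an object; "force" is the grip in N (left out, the last holds). Time passes only in rows, so rows that repeat a pose let the fingers close. It gives the time, the measured TCP pose, the force, the opening and the grip force at its end, in the units of the state.
- ctrl.read_state(): the state, without advancing time (a new reading comes with each control period).
- ctrl.grab_frame(name): name is "side" or "top"; returns a dict with "image" (400x640x3 uint8, red, green, blue), "mtx" (3x3 intrinsics, pixels), "world_to_cam" (4x4, takes a point from world to camera coordinates). Camera axes: x right, y up, looking along -z (the intrinsics and any distortion apply to the point x, -y, -z); pixel columns grow to the right and rows downward; lengths in m; the calibration is good to about 2 mm. A picture is of the moment at which its call begins. There is no depth.
- ctrl.close_job(): hands the job in; it is judged then, once.
The state is a dict: "t": time; "joints": joint angles; "qvel": joint speeds; "effort": joint torques, N m; "position": TCP position; "tool_rot": TCP orientation; "ft_force": force on the tool from outside, world axes, zero at the start; "moment": the same for the moment, N m; "opening": finger opening in m; "grip_force": force on a finger pad.
Only numpy, scipy, OpenCV 4.12 (cv2) and the standard library are available. Lean on these libraries where they do the work, as an engineer would, in place of code of your own. Each camera call takes 0.05 s, during which the arm holds its last target. There are 200 camera calls.

## Working session

There is one attempt and no reset: what is moved stays moved. The work goes in short steps, Python scripts to look and compute and a tool call to move; the robot and the scene stay as the last step left them, time stands still between calls to the robot, and variables do not carry over. Pictures are saved under pics/ and viewed, at most 10 in all, crops included, and the job is handed in when it is done.

Besides the shell and the picture viewer there is one more tool, called after "Call:" by a JSON object that holds its "method" and its "body". move_arm: Moves the arm, as the interface text tells. Its arguments: {"type":"object","properties":{"rows":{"type":"string"},"hand":{"type":"number"},"force":{"type":"number"}},"required":["rows"]}

```bash
mkdir -p pics; ls
cat > h.py <<'E'
import numpy as np, cv2
from workcell import ctrl
def grab(n,fn=None):
    f=ctrl.grab_frame(n)
    if fn: cv2.imwrite('pics/'+fn,f['image'][:,:,::-1])
    return f
def ray(f,u,v):
    d=np.linalg.inv(f['mtx'])@[u,v,1]; d=d*[1,-1,-1]
    T=f['world_to_cam']; R=T[:3,:3]; return -R.T@T[:3,3], R.T@d
def onplane(f,u,v,z):
    c,d=ray(f,u,v); return c+d*(z-c[2])/d[2]
def proj(f,p):
    T=f['world_to_cam']; q=T[:3,:3]@np.asarray(p)+T[:3,3]; q=f['mtx']@(q*[1,-1,-1]); return q[:2]/q[2]
def tri(f1,p1,f2,p2):
    c1,d1=ray(f1,*p1); c2,d2=ray(f2,*p2)
    s=np.linalg.lstsq(np.c_[d1,-d2],c2-c1,rcond=None)[0]
    a=c1+s[0]*d1; b=c2+s[1]*d2; return (a+b)/2, np.linalg.norm(a-b)
E
python3 - <<'E'
from h import *
for n in('side','top'):
    f=grab(n,n+'0.png'); print(n,f.keys(),f['mtx'],ray(f,320,200))
print(ctrl.hold_point_z, ctrl.read_state())
E
```

```text
pics
side dict_keys(['image', 'mtx', 'world_to_cam']) [[452.95658015   0.         323.82938621]
 [  0.         452.95658015 190.80541043]
 [  0.           0.           1.        ]] (array([-0.03394733,  0.6885439 ,  0.96863208]), array([ 0.48298602, -0.46555058, -0.74193712]))
top dict_keys(['image', 'mtx', 'world_to_cam']) [[467.02660988   0.         319.75708811]
 [  0.         467.02660988 192.23527314]
 [  0.           0.           1.        ]] (array([0.3629301 , 0.1383374 , 1.16098073]), array([ 0.14322304, -0.02783394, -0.98943879]))
0.0187 {'t': 0.1, 'joints': array([-1.35280236e+00,  2.59273980e-01,  1.53598680e+00, -1.51301239e-05,
        1.34799579e+00, -2.02801642e-01]), 'qvel': array([-6.01841647e-04, -4.12135175e-04, -1.70388736e-03,  1.21017944e-03,
       -8.79971770e-04, -5.67597686e-05]), 'effort': array([ 1.84470759e-03, -4.46974003e+01, -2.91246933e+01, -2.11113620e-04,
        6.38349244e-03,  1.02982847e-05]), 'position': array([ 0.22457764, -0.50153554,  0.23055047]), 'tool_rot': array([-3.07068581e+00, -6.55775994e-01,  4.30046788e-05]), 'ft_force': array([-0.60055101, -0.48239543, -0.64424893]), 'moment': array([-0.05652424, -0.02266133, -0.01978168]), 'grip_force': 0.0, 'opening': 0.08543805077949955}
```

View pics/side0.png

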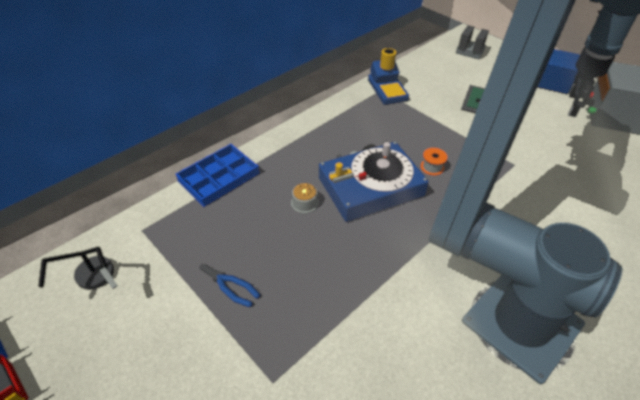

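View pics/top0.png

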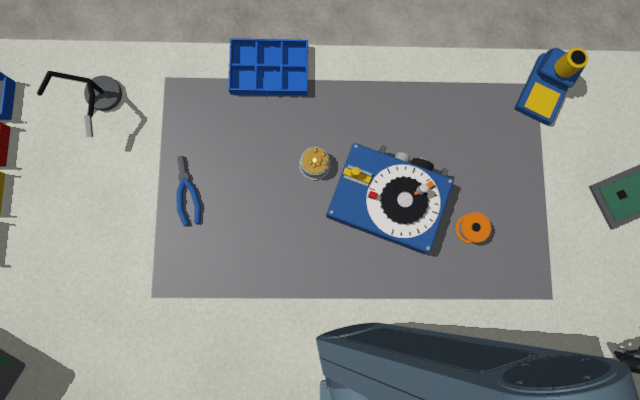

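The side view shows the counter near (375,178), with the slide to the left and the peg at about (387,150). In the top view the knob is at (405,199), the peg is right of it at about (425,190), the red stop is at (373,196) and the yellow slide at (357,175). I'll enlarge both views.

Run:
```python
import cv2,numpy as np
a=cv2.imread('pics/top0.png')[135:260,320:470]; b=cv2.imread('pics/side0.png')[130:225,310:435]
a=cv2.resize(a,(600,500),interpolation=cv2.INTER_CUBIC)
cv2.imwrite('pics/ct.png',a)
cv2.imwrite('pics/cs.png',cv2.resize(b,(750,570),interpolation=cv2.INTER_CUBIC))
```

```text
(no output)
```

View pics/ct.png

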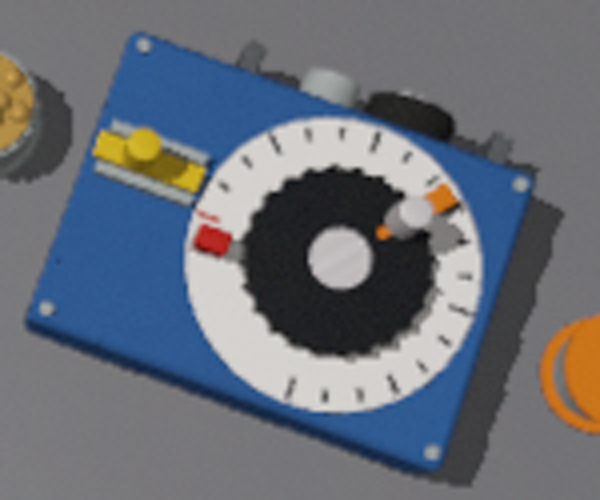

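View pics/cs.png

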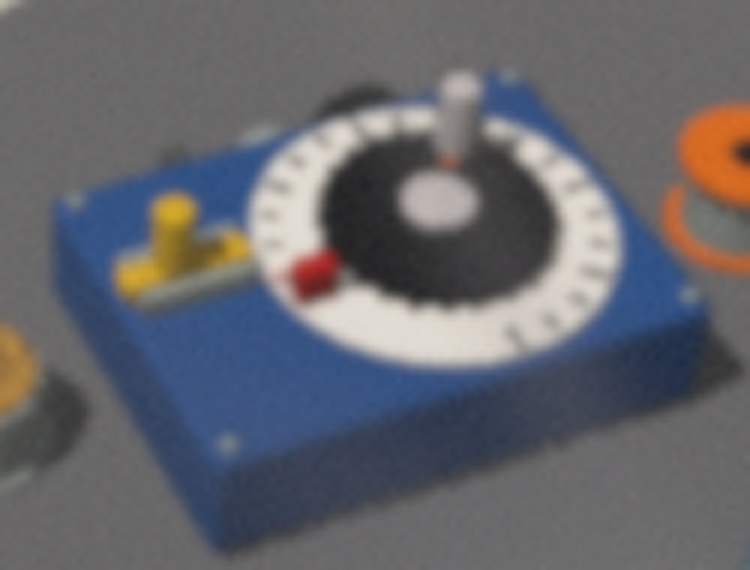

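The crops give these positions. In the top crop (x4): peg top (417,212), post top (145,143), red stop (212,238), hub (340,258) and the four corner screws. In the side crop (x6): peg top (461,82), post top (175,203) and hub (437,197), and the same screws. The slide is fully back.

```bash
cat >> h.py <<'E'
def ct(p): return [(p[0]+.5)/4-.5+320,(p[1]+.5)/4-.5+135]
def cs(p): return [(p[0]+.5)/6-.5+310,(p[1]+.5)/6-.5+130]
E
python3 - <<'E'
from h import *
t=grab('top');s=grab('side')
P=dict(peg=((417,211),(461,82)),post=((145,143),(175,204)),red=((212,238),(313,268)),hub=((340,258),(437,197)),
s1=((144,46),(75,203)),s2=((520,184),(510,75)),s3=((432,453),(688,294)),s4=((46,308),(228,445)))
W={}
for k,(a,b) in P.items():
    w,e=tri(t,ct(a),s,cs(b)); W[k]=w; print(k,w.round(4),'gap',round(e,4))
c=onplane(t,*ct(P['hub'][0]),.09)
# axis yaw from screws: own y = from s2->s1 and s3->s4
S={k:onplane(t,*ct(P[k][0]),.071) for k in('s1','s2','s3','s4')}
d=(S['s1']-S['s2'])+(S['s4']-S['s3']); y=d[:2]/np.linalg.norm(d[:2]); x=np.array([y[1],-y[0]])
print('y',y,'yaw own x',np.degrees(np.arctan2(x[1],x[0])),'hub',c)
for k,z in dict(peg=.128,post=.12,red=.092,s1=.071,s2=.071,s3=.071,s4=.071).items():
    p=onplane(t,*ct(P[k][0]),z); r=(p-c)[:2]; q=(onplane(s,*cs(P[k][1]),z)-c)[:2]
    print(k,p.round(4),'own top',(r@x).round(4),(r@y).round(4),'side',(q@x).round(4),(q@y).round(4))
for k,u in dict(reel=(476,228),tin=(315,163)).items(): print(k,onplane(t,*u,.05))
print(ctrl.read_state()['t'])
E
```

```text
peg [ 0.5433 -0.1257  0.1281] gap 0.0012
post [0.582  0.0271 0.12  ] gap 0.002
red [ 0.5327 -0.0156  0.0862] gap 0.0025
hub [ 0.5212 -0.089   0.0922] gap 0.0015
s1 [0.6526 0.0218 0.0685] gap 0.002
s2 [ 0.5699 -0.2033  0.0707] gap 0.0027
s3 [ 0.4103 -0.1447  0.071 ] gap 0.0004
s4 [0.4926 0.0806 0.0696] gap 0.0023
y [0.34306116 0.93931307] yaw own x -20.063486673040426 hub [ 0.52215587 -0.08907413  0.09      ]
peg [ 0.5438 -0.1254  0.128 ] own top 0.0328 -0.0266 side 0.0322 -0.0277
post [0.5828 0.0276 0.12  ] own top 0.0169 0.1304 side 0.0157 0.1288
red [ 0.5328 -0.0141  0.092 ] own top -0.0157 0.0741 side -0.0211 0.0747
s1 [0.6527 0.0227 0.071 ] own top 0.0843 0.1498 side 0.0814 0.1492
s2 [ 0.5709 -0.2024  0.071 ] own top 0.0847 -0.0898 side 0.083 -0.0918
s3 [ 0.4105 -0.1446  0.071 ] own top -0.0859 -0.0904 side -0.0861 -0.0907
s4 [0.4934 0.0813 0.071 ] own top -0.0855 0.1502 side -0.0877 0.1489
reel [ 0.45980901 -0.26856107  0.05      ]
tin [0.61461373 0.11986514 0.05      ]
0.2
```

The measurements agree with the stated geometry: heights are within 2 mm, and the post sits at own (17,130), which means fully back. The peg is at about 130° clockwise. I'll set up a helper that converts targets into tool-axis shifts.

```bash
cat >> h.py <<'E'
from scipy.spatial.transform import Rotation as Ro
C=np.array([.522,-.089]); YA=69.94  # axis, world angle of own +y
oy=np.array([np.cos(np.radians(YA)),np.sin(np.radians(YA))]); ox=np.array([oy[1],-oy[0]])
def own(x,y,z): return np.r_[C+x*ox+y*oy,z]
def rel(p,yaw):
    s=ctrl.read_state(); R=Ro.from_rotvec(s['tool_rot']).as_matrix()
    y0=np.degrees(np.arctan2(R[1,0],R[0,0]))
    return np.r_[(R.T@(p-s['position'])).round(4),round((y0-yaw+180)%360-180,1)]
def peg(a,z,r=.043): # a deg clockwise from own +y
    t=np.radians(a); return own(r*np.sin(t),r*np.cos(t),z), YA-a
def arc(a0,a1,n,z=.099):
    for a in np.linspace(a0,a1,n+1)[1:]: print(round(a,1),*rel(*peg(a,z)))
E
python3 - <<'E'
from h import *
print(rel(*peg(129.7,.19)), peg(129.7,.19))
E
```

```text
[ 4.446e-01 -2.124e-01  4.110e-02  8.390e+01] (array([ 0.5436558 , -0.12614871,  0.19      ]), -59.75999999999999)
```

Call:
{"method": "move_arm", "body": {"rows": "0.05 -0.024 0 8; 0.1 -0.048 0 18; 0.15 -0.072 0 28; 0.2 -0.095 0.01 38; 0.25 -0.12 0.02 48; 0.3 -0.143 0.03 58; 0.35 -0.167 0.041 68; 0.4 -0.19 0.041 76; 0.445 -0.212 0.041 84; 0.445 -0.212 0.041 84; 0.445 -0.212 0.041 84; 0.445 -0.212 0.041 84", "hand": 1, "force": 25}}

```text
t: 1.7
position: [0.5436, -0.1278, 0.1903]
tool_rot: [2.721, -1.569, -0.0]
ft_force: [0.7, 0.1, 0.8]
opening: 0.0853
grip_force: 0.0
```

Run:
```python
from h import *
print(rel(*peg(129.7,.099)),ctrl.read_state()['t'])
f=grab('side'); g=f['image'][90:210,300:460]
cv2.imwrite('pics/a1.png',cv2.resize(g,(800,600),interpolation=cv2.INTER_CUBIC)[:,:,::-1])
```

```text
[-0.0014 -0.001   0.0913 -0.2   ] 1.7
```

View pics/a1.png

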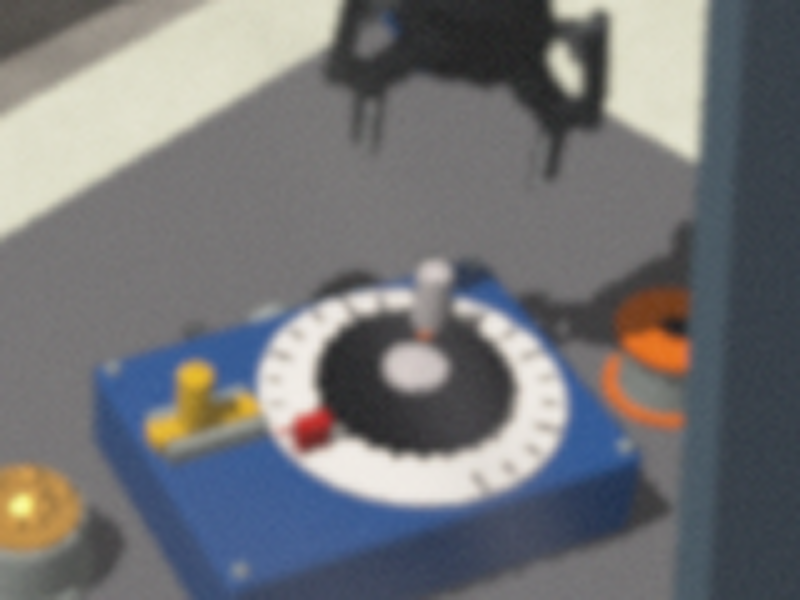

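The open fingers, with tips at (365,150) and (550,175), hang above and on either side of the peg at (433,270). Next I'll descend and grip.

Call:
{"method": "move_arm", "body": {"rows": "-0.001 -0.001 0.03 0; -0.001 -0.001 0.06 0; -0.001 -0.001 0.08 0; -0.001 -0.001 0.091 0; -0.001 -0.001 0.091 0"}}

```text
t: 2.38
position: [0.5441, -0.1259, 0.0989]
tool_rot: [2.721, -1.57, -0.002]
ft_force: [-1.0, 0.3, -0.1]
opening: 0.0855
grip_force: 0.0
```

Call:
{"method": "move_arm", "body": {"rows": "0 0 0 0; 0 0 0 0; 0 0 0 0; 0 0 0 0; 0 0 0 0; 0 0 0 0; 0 0 0 0; 0 0 0 0", "hand": -1, "force": 25}}

```text
t: 3.38
position: [0.5448, -0.1255, 0.0998]
tool_rot: [2.722, -1.568, 0.001]
ft_force: [-1.8, -0.9, 5.7]
opening: 0.019
grip_force: 25.8
```

Run:
```python
from h import *
print(rel(*peg(129.7,.099)),ctrl.read_state()['t'],ctrl.read_state()['ft_force'])
arc(129.7,43,10)
```

```text
[-0.      0.0013  0.0008 -0.1   ] 3.375 [-1.75334356 -0.90489697  5.72616834]
121.0 -0.0005 -0.0052 0.0008 -8.8
112.4 -0.002 -0.0115 0.0008 -17.5
103.7 -0.0044 -0.0175 0.0008 -26.1
95.0 -0.0077 -0.0231 0.0008 -34.8
86.4 -0.0118 -0.0282 0.0008 -43.5
77.7 -0.0167 -0.0326 0.0008 -52.1
69.0 -0.0221 -0.0361 0.0008 -60.8
60.3 -0.028 -0.0389 0.0008 -69.5
51.7 -0.0342 -0.0407 0.0008 -78.2
43.0 -0.0407 -0.0415 0.0008 -86.8
```

Call:
{"method": "move_arm", "body": {"rows": "-0.0005 -0.0052 0 -8.8; -0.002 -0.0115 0 -17.5; -0.0044 -0.0175 0 -26; -0.0077 -0.023 0 -35; -0.0118 -0.028 0 -43.5; -0.0167 -0.0326 0 -52; -0.022 -0.036 0 -61; -0.028 -0.039 0 -69.5; -0.034 -0.0407 0 -78; -0.0407 -0.0415 0 -87; -0.0407 -0.0415 0 -87"}}

```text
t: 4.75
position: [0.5583, -0.069, 0.0997]
tool_rot: [-3.053, -0.74, 0.005]
ft_force: [-7.3, -1.4, 10.0]
opening: 0.0194
grip_force: 26.2
```

Run:
```python
from h import *
s=ctrl.read_state();r=s['position'][:2]-C
print(r@ox,r@oy,np.linalg.norm(r),np.degrees(np.arctan2(r@ox,r@oy)),s['ft_force'],s['moment'],s['opening'])
arc(43,-3,6,s['position'][2])
```

```text
0.02724189287649677 0.031236232059672044 0.041446627375218474 41.09249009047049 [-7.34463345 -1.43821696 10.0459975 ] [-0.16291971  1.14357975 -0.07753992] 0.019377037154284713
35.3 0.0012 -0.0044 0.0 -7.4
27.7 0.0001 -0.01 0.0 -15.0
20.0 -0.0018 -0.0154 0.0 -22.7
12.3 -0.0043 -0.0206 0.0 -30.4
4.7 -0.0076 -0.0253 0.0001 -38.0
-3.0 -0.0114 -0.0296 0.0001 -45.7
```

Call:
{"method": "move_arm", "body": {"rows": "0.0006 -0.0044 0 -7.4; 0 -0.01 0 -15; -0.0018 -0.0154 0 -22.7; -0.0043 -0.0206 0 -30.4; -0.006 -0.023 0 -34; -0.0076 -0.0253 0 -38; -0.0076 -0.0253 0 -38"}}

```text
t: 5.62
position: [0.54, -0.0514, 0.0996]
tool_rot: [-2.647, -1.691, 0.006]
ft_force: [-7.6, -5.9, 9.2]
opening: 0.0194
grip_force: 26.3
```

Run:
```python
from h import *
s=ctrl.read_state();r=s['position'][:2]-C
print(r@ox,r@oy,np.linalg.norm(r),np.degrees(np.arctan2(r@ox,r@oy)),'F own',s['ft_force'][:2]@ox,s['ft_force'][:2]@oy,s['ft_force'],s['opening'])
arc(4.7,-8,4,s['position'][2])
```

```text
0.003991608376590449 0.041502138094922245 0.041693649443075416 5.493717318756483 F own -5.113971534375531 -8.104094504559532 [-7.58346387 -5.85833836  9.15997066] 0.01935985754887322
1.5 0.0012 -0.003 0.0 -3.3
-1.6 0.001 -0.0053 0.0 -6.4
-4.8 0.0007 -0.0077 0.0 -9.6
-8.0 0.0002 -0.01 0.0 -12.8
```

Call:
{"method": "move_arm", "body": {"rows": "0 -0.0015 0 -2; 0 -0.003 0 -3.5; 0 -0.0045 0 -5; 0 -0.006 0 -5; 0 -0.006 0 -5"}}

```text
t: 6.25
position: [0.5363, -0.0499, 0.0997]
tool_rot: [2.569, 1.803, -0.003]
ft_force: [-2.9, -8.0, 5.1]
opening: 0.0191
grip_force: 25.8
```

```bash
cat >> h.py <<'E'
def rep():
    s=ctrl.read_state();r=s['position'][:2]-C; F=s['ft_force']
    print('own',(r@ox).round(4),(r@oy).round(4),'z',s['position'][2].round(4),'ang',np.degrees(np.arctan2(r@ox,r@oy)).round(2),'F own',(F[:2]@ox).round(1),(F[:2]@oy).round(1),F[2].round(1),'M',s['moment'].round(2),'t',s['t'])
E
python3 -c "
from h import *
rep()"
```

```text
own 0.0 0.0416 z 0.0997 ang 0.06 F own 0.1 -8.5 5.1 M [-1.25  0.52 -0.01] t 6.25
```

Call:
{"method": "move_arm", "body": {"rows": "-0.001 -0.001 0 0; -0.001 -0.002 0 0; -0.001 -0.003 0 0; -0.001 -0.003 0 0"}}

```text
t: 6.75
position: [0.5362, -0.0499, 0.0998]
tool_rot: [2.567, 1.8, 0.005]
ft_force: [7.4, -7.9, -4.1]
opening: 0.0194
grip_force: 25.4
```

```bash
python3 -c "
from h import *
rep()"
```

```text
own -0.0001 0.0416 z 0.0998 ang -0.12 F own 9.6 -4.9 -4.1 M [-1.04 -0.8  -0.02] t 6.75
```

Call:
{"method": "move_arm", "body": {"rows": "-0.001 -0.001 0 0; -0.001 -0.002 0 0; -0.001 -0.002 0 0; -0.001 -0.002 0 0"}}

```text
t: 7.25
position: [0.5361, -0.05, 0.0999]
tool_rot: [2.566, 1.798, 0.01]
ft_force: [13.7, -5.4, -7.4]
opening: 0.0192
grip_force: 25.4
```

```bash
python3 -c "
from h import *
rep()"
```

```text
own -0.0002 0.0415 z 0.0999 ang -0.24 F own 14.7 -0.3 -7.4 M [-0.71 -1.79  0.01] t 7.25
```

The pointer is stalled hard against the stop: own x ≈ 0 and 14.7 N. Now I'll release, lift and look.

Call:
{"method": "move_arm", "body": {"rows": "0 0 0 0; 0 0 0 0; 0 0 0 0; 0 0 0 0; 0 0 0 0; 0 0 0 0; 0 0.003 0 0; 0 0.003 -0.03 0; 0 0.003 -0.07 0; 0 0.003 -0.07 0", "hand": 1}}

```text
t: 8.5
position: [0.5363, -0.0497, 0.1727]
tool_rot: [2.567, 1.801, 0.007]
ft_force: [1.1, -0.1, 0.8]
opening: 0.0857
grip_force: 0.0
```

Run:
```python
from h import *
rep()
print(rel(own(.017,.168,.17),YA))
f=grab('side'); g=f['image'][110:230,300:460]
cv2.imwrite('pics/a2.png',cv2.resize(g,(800,600),interpolation=cv2.INTER_CUBIC)[:,:,::-1])
```

```text
own -0.0001 0.0418 z 0.1727 ang -0.12 F own 1.0 0.3 0.8 M [ 0.06 -0.03 -0.01] t 8.5
[0.1261 0.0174 0.0029 0.2   ]
```

View pics/a2.png

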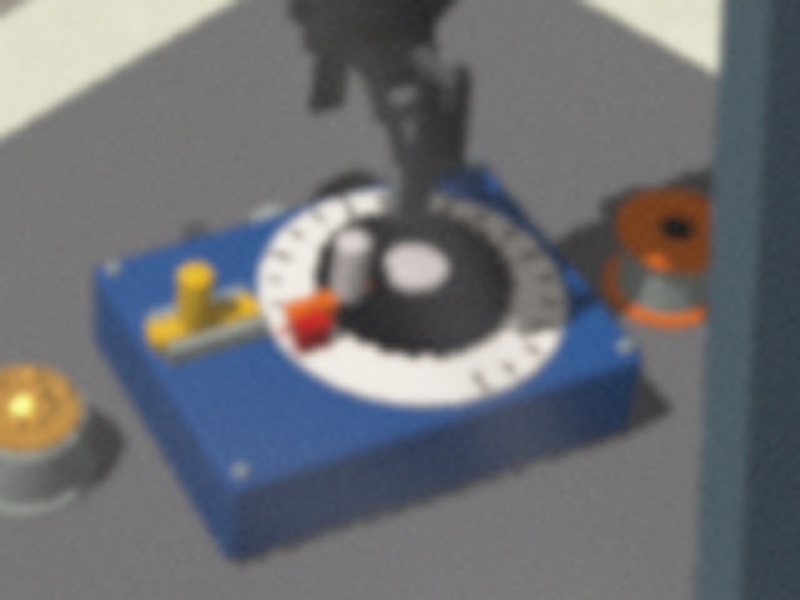

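The orange pointer at (318,303) lies flat against the red stop at (310,322), and the slide is still back. Next I'll shut the fingers and go behind the post.

Call:
{"method": "move_arm", "body": {"rows": "0.04 0.005 0 0; 0.08 0.012 0 0; 0.126 0.0174 0 0; 0.126 0.0174 0 0; 0.126 0.0174 0 0; 0.126 0.0174 0 0; 0.126 0.0174 0.025 0; 0.126 0.0174 0.05 0; 0.126 0.0174 0.07 0; 0.126 0.0174 0.077 0; 0.126 0.0174 0.077 0", "hand": -1}}

```text
t: 9.93
position: [0.5928, 0.063, 0.0923]
tool_rot: [-2.572, -1.803, 0.001]
ft_force: [-0.0, 0.7, -0.7]
opening: 0.0
grip_force: 0.0
```

Run:
```python
from h import *
rep()
print(rel(own(.017,.120,.096),YA))
f=grab('side'); g=f['image'][110:230,300:460]
cv2.imwrite('pics/a3.png',cv2.resize(g,(800,600),interpolation=cv2.INTER_CUBIC)[:,:,::-1])
```

```text
own 0.0144 0.167 z 0.0923 ang 4.94 F own -0.2 0.6 -0.7 M [-0.04  0.03 -0.  ] t 9.925
[-0.047   0.0025 -0.0037  0.1   ]
```

View pics/a3.png

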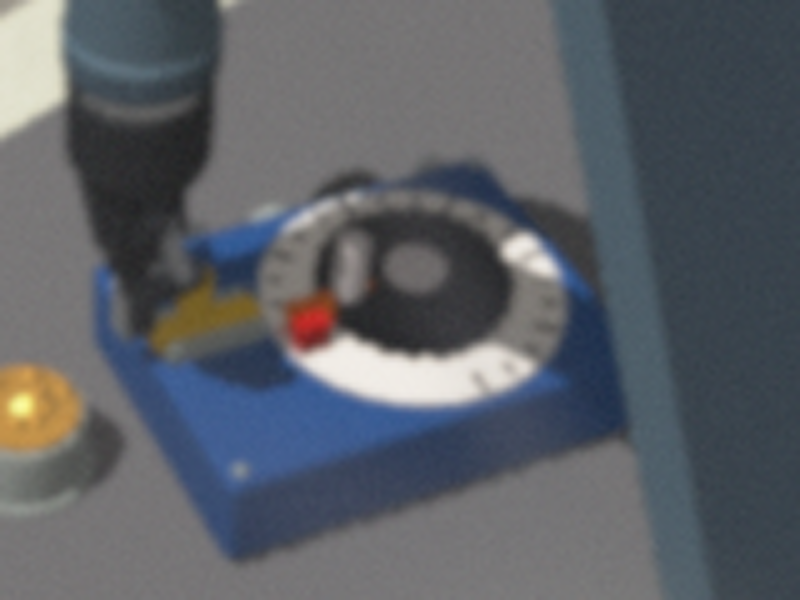

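The shut fingers, tip at about (140,330), stand behind the yellow post at (200,290). Now I'll push.

Call:
{"method": "move_arm", "body": {"rows": "0 0.002 -0.003 0; -0.006 0.002 -0.003 0; -0.012 0.002 -0.003 0; -0.017 0.002 -0.003 0; -0.022 0.002 -0.003 0; -0.027 0.002 -0.003 0; -0.032 0.002 -0.003 0; -0.036 0.002 -0.003 0; -0.04 0.002 -0.003 0; -0.044 0.002 -0.003 0; -0.044 0.002 -0.003 0"}}

```text
t: 11.35
position: [0.5798, 0.0209, 0.0952]
tool_rot: [2.572, 1.804, -0.001]
ft_force: [-0.3, 0.7, -0.2]
opening: 0.0004
grip_force: 0.1
```

```bash
python3 -c "
from h import *
rep()"
```

```text
own 0.0166 0.1231 z 0.0952 ang 7.67 F own -0.5 0.6 -0.2 M [-0.03  0.03  0.03] t 11.35
```

Call:
{"method": "move_arm", "body": {"rows": "-0.003 0 0 0; -0.006 0 0 0; -0.008 0 0 0; -0.008 0 0 0"}}

```text
t: 11.85
position: [0.5779, 0.0157, 0.0953]
tool_rot: [-2.571, -1.803, -0.005]
ft_force: [2.5, 8.8, -0.3]
opening: -0.0002
grip_force: 4.7
```

Run:
```python
from h import *
rep()
f=grab('side'); g=f['image'][110:230,300:460]
cv2.imwrite('pics/a4.png',cv2.resize(g,(800,600),interpolation=cv2.INTER_CUBIC)[:,:,::-1])
```

```text
own 0.0166 0.1175 z 0.0953 ang 8.04 F own -0.7 9.1 -0.3 M [ 1.51 -0.53 -0.05] t 11.85
```

View pics/a4.png

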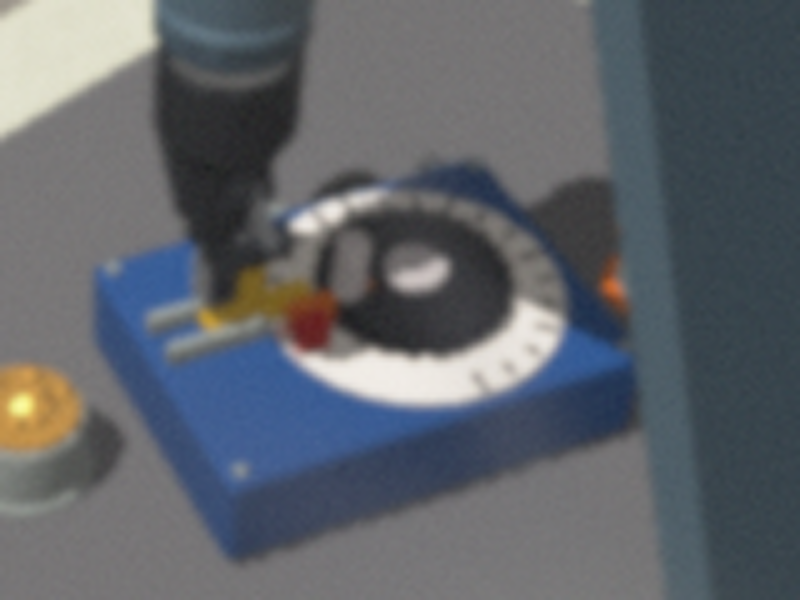

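The slide has moved in, with the tongue next to the pointer at (310,295) and the force rising to 9 N. One more press will confirm it has reached the end.

Call:
{"method": "move_arm", "body": {"rows": "-0.002 0 0 0; -0.003 0 0 0; -0.003 0 0 0; -0.003 0 0 0"}}

```text
t: 12.4
position: [0.5778, 0.0155, 0.0955]
tool_rot: [-2.569, -1.802, -0.011]
ft_force: [7.0, 18.9, -1.4]
opening: 0.0001
grip_force: 9.6
```

```bash
python3 -c "
from h import *
rep()"
```

```text
own 0.0166 0.1173 z 0.0955 ang 8.06 F own 0.1 20.1 -1.4 M [ 2.91 -1.08 -0.02] t 12.4
```

The slide is at its hard end: 20 N with only 0.2 mm of movement. Next I'll back off, lift and check from the top.

Call:
{"method": "move_arm", "body": {"rows": "0.01 0 0 0; 0.025 0 0 0; 0.025 0 -0.03 0; 0.025 0 -0.08 0; 0.07 0.06 -0.12 0; 0.12 0.12 -0.12 0; 0.17 0.12 -0.12 0; 0.22 0.12 -0.12 0; 0.22 0.12 -0.12 0; 0.22 0.12 -0.12 0"}}

```text
t: 13.65
position: [0.7635, 0.1774, 0.2143]
tool_rot: [2.571, 1.805, -0.003]
ft_force: [1.6, -1.3, 1.0]
opening: 0.0003
grip_force: 0.0
```

Run:
```python
from h import *
rep()
a=grab('top')['image'][135:260,320:470]; b=grab('side')['image'][130:225,310:435]
a=cv2.resize(a,(400,333),interpolation=cv2.INTER_CUBIC);b=cv2.resize(b,(400,333),interpolation=cv2.INTER_CUBIC)
cv2.imwrite('pics/a5.png',np.hstack([a,b])[:,:,::-1])
```

```text
own 0.1355 0.3331 z 0.2143 ang 22.13 F own 1.9 -0.7 1.0 M [-0.04 -0.02 -0.03] t 13.65
```

View pics/a5.png

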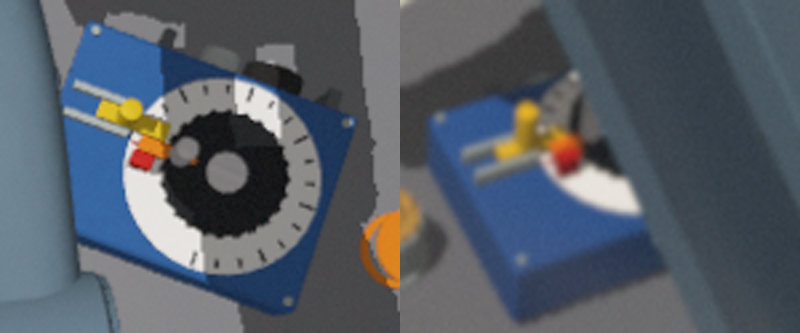

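The top view shows the orange pointer at (152,145) between the red stop at (142,160) and the yellow tongue at (155,128), so it is trapped. The arm is clear of everything, so I'll hand in.

```bash
python3 -c "
from workcell import ctrl
print(ctrl.close_job())"
```

```text
the job is handed in; nothing more can be done
None
```

The knob is back with its pointer against the red zero stop, the lock slide was then pushed fully in to trap it, and the job was handed in at about 14 s with the arm touching nothing.

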